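# Feel a document bundle with the lever gauge and note its reading

### The arm

A 7-joint arm with a two-finger parallel gripper is mounted at the origin on the work surface. World frame = base frame: x ahead of the robot, y to its left, z up, the work surface at z = 0. Lengths are in mm, angles in rad, forces in N, time in s.
With the tool pointing down it reaches from about 400 to 850 mm from the base axis. Payload 4.5 kg.
Tool frame: the origin (TCP) lies on the centre line of the jaws, within the pads' length; the fingertips stand 25 mm ahead of it and the grasp point (between the pads) lies 6 mm ahead of it (robot.tip_extent is the distance from the TCP to the fingertips, in mm); z points along the fingers, y is the line along which they close (so a half turn about z gives the same grasp; the last joint's range is limited). The gripper opens to 85 mm and grips with 20 to 120 N. Pads are 22 mm wide; open, the fingers measure 114 mm over their backs; the gripper's body (76 mm by 85 mm) begins 54 mm behind the grasp point. The pads swing forward as they close: fully open they stand 13 mm farther back than shut.
Start: joints at [1.302, 0.689, -0.195, 1.565, 0.157, 0.902, -0.215], TCP at [186.4, -596.579, 256.317] pointing down, gripper open.
Joint ranges: [-3.01, 3.01], [-0.46, 2.08], [-1.47, 1.51], [0.13, 2.56], [-1, 4.14], [0.04, 2.09], [-2.66, 2.66]. Speed limits (rad/s): [2.57, 2.57, 3.14, 3.14, 3.14, 3.14, 3.14].

### API

Orientations are given as a unit quaternion [w, x, y, z].
In Python, from cell import robot gives the robot as it stands. The module is installed in compiled form; this text tells all that it offers.
- The arm moves only by the shell command python3 -m crank 'ROWS' [FORCE]. ROWS is JSON, one flat list of numbers, 7 for each row, row after row: the opening in per cent of the stroke, from 0 (shut) to 100 (fully open), then the shift along the world's x, y, z in units of 25 mm (1.0 is 25 mm), then the turn, a rotation vector about the world's x, y, z in degrees. In form: [claw, dx, dy, dz, wx, wy, wz, claw, dx, dy, dz, wx, wy, wz, ...]. A call has 1 to 5 rows; each row is the pose to reach, as a shift and turn from the pose commanded when the call began; what a row does not reach only later rows make up. A row lasts 1/10 s, in which the tool goes at most 50 mm and 8.59 degrees, less where a joint would pass 70% of its speed; a pose out of reach is approached as far as the arm can. A call with a gripper value outside its range is refused whole. The fingers move at their own pace and stop on an object; FORCE is the grip in N (left out, the last holds). Time passes only in rows, so rows that repeat a pose let the fingers close. It gives the time, the measured TCP pose, the force, the opening and the grip force at its end, in the units of the state.
- robot.get_state(): the state, without advancing time (a new reading comes with each control period).
- robot.get_image(name): name is "scene" or "top" or "wrist"; returns a dict with "image" (480x640x3 uint8, red, green, blue), "z_map" (480x640 float32, mm along the optical axis (not along the pixel's ray), 0 where there is no reading), "mtx" (3x3 intrinsics, pixels), "extrinsics" (4x4, takes a point from world to camera coordinates); the wrist camera has in their place "tool_from_camera" (4x4, takes a point from camera to tool coordinates, whose origin is the TCP and whose axes are the flange's). Camera axes: x right, y up, looking along -z (the intrinsics and any distortion apply to the point x, -y, -z); pixel columns grow to the right and rows downward; lengths in mm; the calibration is good to about 2 mm. A picture is of the moment at which its call begins: read the wrist's pose just before it.
- robot.close_job(): hands the job in; it is judged then, once.
The state is a dict: "clock": time; "qpos": joint angles; "joint_vel": joint speeds; "joint_efforts": joint torques, N m; "ee_pos": TCP position; "tcp_rot": TCP orientation; "wrist_force": force on the tool from outside, world axes, zero at the start; "torque": the same for the moment, N m; "finger_gap": opening from 0.0 (shut) to 1.0 (fully open); "grip_force": force on a finger pad.
Only numpy, scipy, OpenCV 4.12 (cv2) and the standard library are available. Lean on these libraries where they do the work, as an engineer would, in place of code of your own. Each camera call takes 0.05 s, during which the arm holds its last target. There are 200 camera calls.

### The job

A wrapped bundle of papers sits in the lever gauge. Press the lever's grip down gently until the resistance clearly firms up (about 12 to 16 N on the grip; never lean on it with more than 20 N, or the papers are creased), then let the lever come all the way back up. The index stays at the farthest travel: note it by sliding the rider along its rail until the rider's pointer is in line with the index, and let go, leaving the desk things alone.

Things in the scene. Friction and masses are not known exactly. Their poses are not given: they have to be found in the camera images.
- gauge: gauge fixed to the table, sizes in mm: base plate x -150..150, y -160..40, 12 high; grey casing x -30..150, y -40..40, top z 100; wrapped bundle out of its +y side to y 90; deck x -110..50, y -150..-40, top z 40 (clear cover to z 46). Origin: on the table on the casing's middle line. x points from lever grip to hinge (away from the robot within 0.4 rad), z up. Hinge at x 120, z 135, along y
- lever (a joint): lever angle, rad: 0 up, grows as the grip is pressed down, hard end at 0.34; a spring returns it. Moving the grip takes about 4 N at the top, 6 to 7 N low down; where the foot meets the packed papers, unseen, somewhere between 15 and 60 mm of grip travel, the resistance climbs by about 2 N for each further mm
- lever_grip (a point): centre of the lever's grip, a black rubber bar 22 mm thick and 84 mm long lying along the gauge's y, at the lever's free end, 230 mm from the hinge; about 183 mm above the table when up, moves down on an arc about the hinge. Press on it from above
- foot: the steel pressing foot under the lever, a rod 16 mm thick that goes down into the casing 90 mm from the hinge; origin on its axis 16 mm above its round lower end; it presses the papers with about 2.5 times the extra force on the grip
- index (a joint): travel of the index along the gauge's +x, m: 0 at start; the lever pushes it by 1 mm for each mm of grip travel along its arc and it stays at the farthest point when the lever goes back
- index_tip (a point): tip of the index, a black needle 4 mm wide under the clear cover, lying along the gauge's y over the white scale (marks every 10 mm); it points to -y, to the rider. Out of reach of the fingers
- rider (a joint): travel of the rider along the gauge's +x, m: 0 to 0.100, same zero as the index, so equal values mean pointers in line; starts near the far end; friction 1.5 N, stays where it is left
- rider_fin (a point): centre of the rider's black upright fin, 12 mm (gauge x) x 24 mm (y) x 34 mm high, its top 17 mm above this point, which is 72 mm above the table; it stands on a steel saddle 26 x 30 x 12 mm on the rail on the deck (gauge y -125). Pinch it along the gauge's x and slide
- rider_tip (a point): end of the rider's black pointer, 4 mm wide, which points to +y towards the index
- stapler_mid (a point): middle of a black desk stapler 130 x 34 x 45 mm, loose, bystander
- scissors_mid (a point): pivot of a pair of scissors lying flat, about 180 mm long, 10 mm high, loose, bystander
- pen_pot_mid (a point): middle of a green pen pot, 76 mm wide, 100 mm high, pens up to 170 mm, loose, bystander

How it is judged (in metres and radians):
On the way, in this order (a step that is already met when the one before it is completed fails the run):
1. the lever is pressed until the papers resist firmly (foot presses them with more than 10 N) (contact force between foot and anything else above 10 N), for 0.1 s.
2. the lever is let back up (within 0.03 rad of its top) (value of joint lever below 0.03 rad), for 0.1 s.
At the end, for the whole second after the job is handed in: the lever is back up (within 0.03 rad), the index shows the felt travel (over 12 mm), and the rider's pointer is in line with the index within 3 mm along the scale (x of rider_tip in the frame of index_tip between -0.003 and 0.003 m and value of joint lever below 0.03 rad and value of joint index above 0.012 m); the robot touches nothing.
It fails at once if the papers are pressed too hard: foot force over 45 N (about 22 to 24 N on the grip) (contact force between foot and anything else above 45 N).
It fails at once if stapler, scissors or pen pot shifted by more than 30 mm (distance of any of stapler_mid, scissors_mid, pen_pot_mid from where it was at the start of the episode above 0.03 m).
It also fails if it takes over 48 s, if anything falls off the work surface, if the arm or the gripper's body presses on something with over 40 N, if the wrist force passes 120 N, or if a joint passes its speed limit or range.

## Working session

There is one attempt and no reset: what is moved stays moved. The work goes in short steps, Python scripts to look and compute and a shell command to move; the robot and the scene stay as the last step left them, time stands still between calls to the robot, and variables do not carry over. Pictures are saved under pics/ and viewed, at most 10 in all, crops included, and the job is handed in when it is done.

```bash
mkdir -p pics; cat > h.py <<'E'
import numpy as np, cv2
from cell import robot
def grab(n,save=None):
    s=robot.get_state(); d=robot.get_image(n)
    if n=="wrist":
        from scipy.spatial.transform import Rotation as R
        q=s["tcp_rot"]; T=np.eye(4); T[:3,:3]=R.from_quat([q[1],q[2],q[3],q[0]]).as_matrix(); T[:3,3]=s["ee_pos"]
        d["c2w"]=T@np.array(d["tool_from_camera"])
    else: d["c2w"]=np.linalg.inv(np.array(d["extrinsics"]))
    if save: cv2.imwrite(save,d["image"][:,:,::-1])
    return d
def ray(d,u,v):
    K=np.array(d["mtx"]); r=np.array([(u-K[0,2])/K[0,0],-(v-K[1,2])/K[1,1],-1.])
    return d["c2w"][:3,3], d["c2w"][:3,:3]@r
def onz(d,u,v,z):
    o,r=ray(d,u,v); return o+r*(z-o[2])/r[2]
def dep(d,u,v):
    o,r=ray(d,u,v); return o+r*float(d["z_map"][int(v),int(u)])
E
python3 - <<'E'
from h import *
for n in("top","scene"):
    d=grab(n,f"pics/{n}1.png"); print(n,d["mtx"],d["c2w"].round(3), [k for k in d])
print(robot.get_state())
E
```

```text
top [[535.13352339   0.         328.77922543]
 [  0.         535.13352339 240.72648575]
 [  0.           0.           1.        ]] [[-1.000000e-03  9.960000e-01 -9.100000e-02  5.308040e+02]
 [-1.000000e+00 -4.000000e-03 -2.500000e-02  2.517300e+01]
 [-2.500000e-02  9.100000e-02  9.960000e-01  1.079724e+03]
 [ 0.000000e+00  0.000000e+00  0.000000e+00  1.000000e+00]] ['image', 'z_map', 'mtx', 'extrinsics', 'c2w']
scene [[621.48352084   0.         320.60065531]
 [  0.         621.48352084 240.32852413]
 [  0.           0.           1.        ]] [[ 7.000000e-02 -7.800000e-01  6.220000e-01  1.362272e+03]
 [ 9.970000e-01  6.200000e-02 -3.500000e-02  6.260000e-01]
 [-1.100000e-02  6.220000e-01  7.830000e-01  1.069065e+03]
 [ 0.000000e+00  0.000000e+00  0.000000e+00  1.000000e+00]] ['image', 'z_map', 'mtx', 'extrinsics', 'c2w']
{'clock': 0.1, 'qpos': array([ 1.30180336,  0.68991654, -0.1945091 ,  1.56620993,  0.15728954,
        0.90251518, -0.21511774]), 'joint_vel': array([-1.09514296e-03, -2.57074655e-03, -4.53779697e-05, -2.90063980e-03,
       -3.13570318e-04,  8.43837706e-04, -1.76754356e-04]), 'joint_efforts': array([-3.50384660e-03, -5.40601552e+01, -1.27131823e+00, -1.58986151e+01,
        9.38631711e-03,  4.42222488e-03,  3.06701770e-05]), 'ee_pos': array([ 186.16523657, -596.0731843 ,  255.56170166]), 'tcp_rot': array([-8.09437506e-04,  9.88558076e-01,  1.50838464e-01, -1.83833580e-04]), 'wrist_force': array([ 0.13954305,  0.55464613, -0.07848611]), 'torque': array([ 0.01696348, -0.02233868,  0.00283528]), 'grip_force': 0.0, 'finger_gap': 0.9980723698524914}
```

View pics/top1.png

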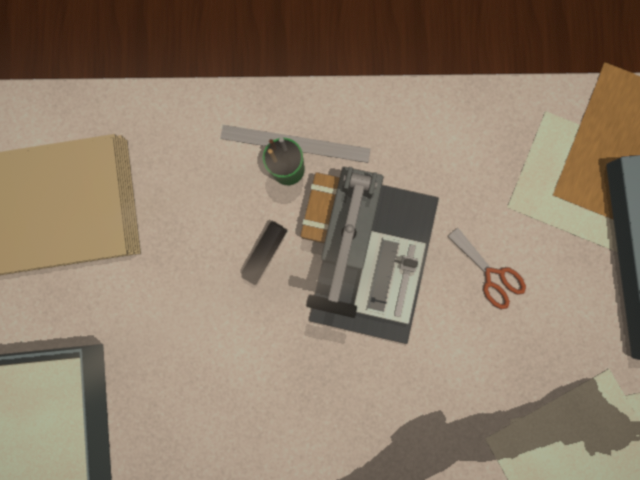

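View pics/scene1.png

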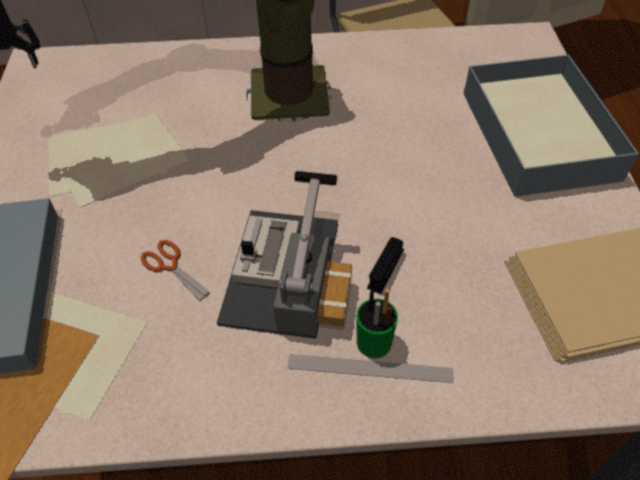

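The top view shows the grip bar near (332,306), the hinge near (360,178) and the rider fin near (409,263). In the scene view the grip is near (316,178) and the fin near (247,245). The stapler is at top (264,252), about 40 px from the grip's left end.

```bash
python3 - <<'E'
from h import *
t=grab("top"); s=grab("scene")
print("grip top z194", onz(t,332,305,192), "scene", onz(s,316,177,190))
g=cv2.cvtColor(t["image"],cv2.COLOR_RGB2GRAY)
m=((g<45)).astype(np.uint8); m[:290]=0; m[320:]=0; m[:,:300]=0; m[:,365:]=0
n,l,st,c=cv2.connectedComponentsWithStats(m); print(st,c)
print("depth grip",dep(t,332,305),dep(s,316,178))
print("fin", onz(t,409,263,89),dep(t,409,263),onz(s,247,241,89),dep(s,247,243))
for uv in [(385,184),(438,195),(407,341),(311,322)]: print("plate",onz(t,*uv,12))
for uv in [(370,300),(395,243)]: print(onz(t,*uv,46))
print("stapler",onz(t,264,252,45),"pot",dep(t,285,150))
for a,d,(x,y,w,h) in (("t",t,(290,160,160,190)),("s",s,(215,160,140,185))):
    cv2.imwrite(f"pics/{a}c.png",cv2.resize(d["image"][y:y+h,x:x+w,::-1],None,fx=3,fy=3,interpolation=cv2.INTER_CUBIC))
E
python3 -c "
import cv2,numpy as np
a=cv2.imread('pics/tc.png');b=cv2.imread('pics/sc.png');H=570
b=cv2.copyMakeBorder(b,0,570-b.shape[0],0,0,0);c=np.hstack([a,b])[:, :];print(c.shape);cv2.imwrite('pics/both.png',cv2.resize(c,None,fx=.88,fy=.88))"
```

```text
grip top z194 [505.21258067  41.90103407 192.        ] scene [504.70866686  42.31563538 190.        ]
[[     0      0    640    480 307001]
 [   327    304     29     13    199]] [[319.48364663 239.45418745]
 [344.72864322 310.1758794 ]]
depth grip [505.23204671  41.8883099  192.6752577 ] [508.84516447  42.0674675  191.45131744]
fin [579.13357082 -98.45490184  89.        ] [579.0363321  -98.20616538  90.99331032] [ 573.95429612 -103.41911882   89.        ] [ 581.27450426 -103.11458926   91.71220462]
plate [742.51192319 -62.18254988  12.        ]
plate [ 719.42139033 -168.19197125   12.        ]
plate [ 429.70128532 -101.85102485   12.        ]
plate [466.64836818  86.91345493  12.        ]
[510.4704596  -28.23572157  46.        ]
[619.98709869 -77.4230379   46.        ]
stapler [603.42968093 176.69703683  45.        ] pot [788.87621519 130.25926544 107.14826679]
(570, 900, 3)
```

View pics/both.png

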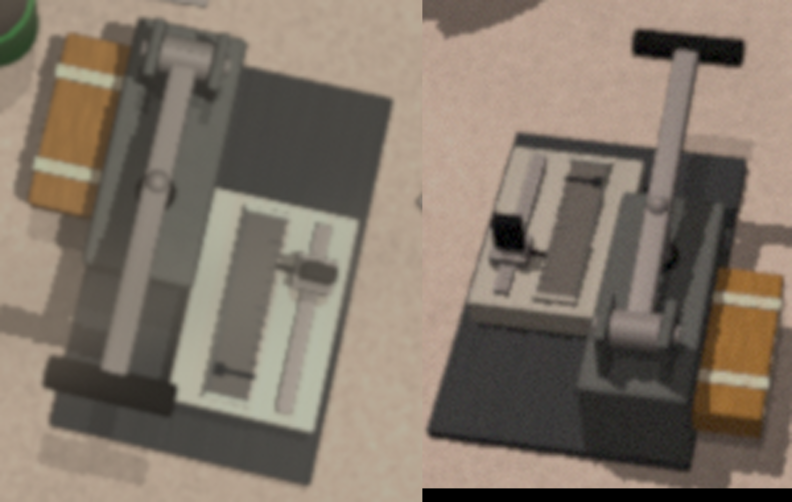

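The crops agree with a gauge yaw of about −0.21 rad. Grip centre is (507,42,183) and fin is (578,−101); in the gauge frame the fin comes out at y −125, as given. I'll move over the grip with the gripper shut and its closing line along gauge x (turn about +60.7°).

```bash
python3 -m crank '[0,0.86,1.7,0,0,0,4,0,1.72,3.4,0,0,0,8,0,2.57,5.1,0,0,0,12,0,3.43,6.8,0,0,0,16,0,4.28,8.5,0,0,0,20.2]' 60; python3 -m crank '[0,0.86,1.7,0,0,0,4,0,1.72,3.4,0,0,0,8,0,2.57,5.1,0,0,0,12,0,3.43,6.8,0,0,0,16,0,4.28,8.5,0,0,0,20.2]'
```

```text
clock: 0.7
ee_pos: [294.0, -382.3, 256.4]
tcp_rot: [0.0, 0.946, 0.323, 0.0]
wrist_force: [1.4, -0.8, -0.5]
finger_gap: 0.146
grip_force: 0.0
clock: 1.2
ee_pos: [401.0, -169.9, 256.4]
tcp_rot: [0.0, 0.875, 0.484, 0.0]
wrist_force: [0.9, -0.6, 0.5]
finger_gap: 0.001
grip_force: 0.0
```

```bash
python3 -m crank '[0,0.86,1.7,0,0,0,4,0,1.72,3.4,0,0,0,8,0,2.57,5.1,0,0,0,12,0,3.43,6.8,0,0,0,16,0,4.24,8.48,0,0,0,20.3]'; python3 -m crank '[0,0,0,-0.4,0,0,0,0,0,0,-0.8,0,0,0,0,0,0,-1.0,0,0,0,0,0,0,-1.0,0,0,0]'
python3 - <<'E'
from h import *
d=grab("wrist","pics/w1.png"); print(robot.get_state()["tcp_rot"])
g=grab("scene"); cv2.imwrite("pics/s2.png",cv2.resize(g["image"][100:340,200:400,::-1],None,fx=2.4,fy=2.4))
E
```

```text
clock: 1.7
ee_pos: [507.1, 42.3, 256.4]
tcp_rot: [0.0, 0.776, 0.631, 0.0]
wrist_force: [0.1, -1.1, -0.6]
finger_gap: 0.002
grip_force: 0.0
clock: 2.1
ee_pos: [505.2, 38.4, 230.3]
tcp_rot: [-0.0, 0.778, 0.629, -0.002]
wrist_force: [0.0, 0.1, 0.3]
finger_gap: 0.0
grip_force: 0.0
[-4.54619043e-05  7.77649990e-01  6.28696702e-01 -9.73967787e-04]
```

View pics/w1.png

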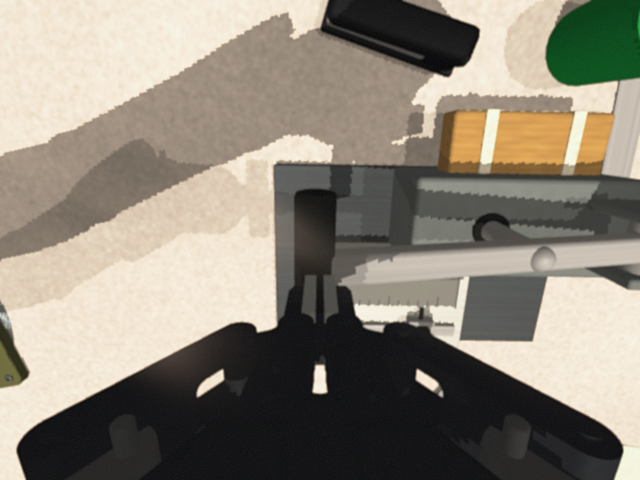

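View pics/s2.png

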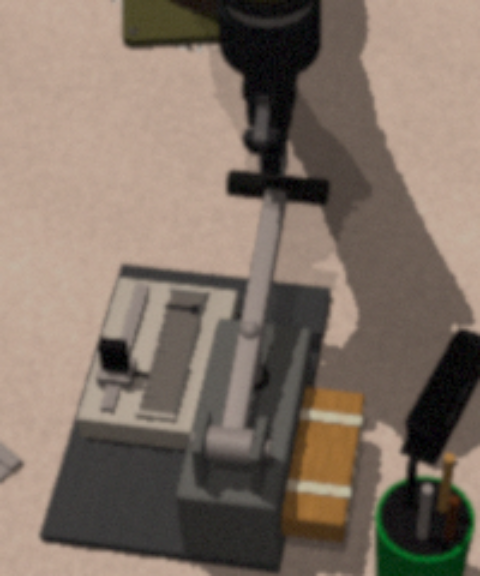

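The fingers (u≈318) line up with the grip bar (u≈316) in the wrist view, and the plate edges run level there, so the yaw is right. Now I'll press slowly.

```bash
python3 -m crank '[0,0,0,-0.2,0,0,0,0,0,0,-0.4,0,0,0,0,0,0,-0.5,0,0,0,0,0,0,-0.6,0,0,0,0,0,0,-0.7,0,0,0]'; python3 -m crank '[0,0,0,-0.08,0,0,0,0,0,0,-0.16,0,0,0,0,0,0,-0.24,0,0,0,0,0,0,-0.24,0,0,0]'
```

```text
clock: 2.7
ee_pos: [505.1, 40.4, 213.6]
tcp_rot: [-0.0, 0.777, 0.63, -0.001]
wrist_force: [-3.5, 0.2, 4.4]
finger_gap: -0.002
grip_force: 2.4
clock: 3.1
ee_pos: [505.9, 40.6, 207.6]
tcp_rot: [-0.0, 0.777, 0.63, -0.0]
wrist_force: [-1.9, -0.3, 4.8]
finger_gap: -0.003
grip_force: 1.9
```

```bash
python3 -m crank '[0,0,0,-0.04,0,0,0,0,0,0,-0.08,0,0,0,0,0,0,-0.12,0,0,0,0,0,0,-0.16,0,0,0,0,0,0,-0.16,0,0,0]'|sed -n '1,2p;4p'
```

```text
clock: 3.6
ee_pos: [506.3, 40.6, 203.8]
wrist_force: [-2.5, 0.4, 4.3]
```

```bash
python3 -m crank '[0,0,0,-0.04,0,0,0,0,0,0,-0.08,0,0,0,0,0,0,-0.12,0,0,0,0,0,0,-0.16,0,0,0,0,0,0,-0.16,0,0,0]'|sed -n '1,2p;4p'
```

```text
clock: 4.1
ee_pos: [506.5, 40.6, 199.8]
wrist_force: [-3.5, 0.3, 2.6]
```

```bash
python3 -m crank '[0,-0.06,0,-0.04,0,0,0,0,-0.12,0,-0.08,0,0,0,0,-0.12,0.01,-0.12,0,0,0,0,-0.14,0.02,-0.16,0,0,0,0,-0.14,0.02,-0.16,0,0,0]'|sed -n '1,2p;4p'
```

```text
clock: 4.6
ee_pos: [503.8, 40.9, 195.9]
wrist_force: [3.7, -0.1, 4.0]
```

```bash
python3 -m crank '[0,0,0,-0.04,0,0,0,0,0,0,-0.08,0,0,0,0,0,0,-0.12,0,0,0,0,0,0,-0.16,0,0,0,0,0,0,-0.16,0,0,0]'|sed -n '1,2p;4p'
```

```text
clock: 5.1
ee_pos: [502.7, 41.1, 191.6]
wrist_force: [2.3, 0.4, 3.6]
```

```bash
python3 -m crank '[0,0,0,-0.04,0,0,0,0,-0.01,0,-0.08,0,0,0,0,-0.01,0,-0.12,0,0,0,0,-0.02,0,-0.16,0,0,0,0,-0.02,0,-0.16,0,0,0]'|sed -n '1,2p;4p'
```

```text
clock: 5.6
ee_pos: [502.2, 41.2, 188.1]
wrist_force: [2.9, -0.3, 8.2]
```

```bash
python3 -m crank '[0,0,0,-0.04,0,0,0,0,-0.01,0,-0.08,0,0,0,0,-0.01,0,-0.12,0,0,0,0,-0.01,0,-0.12,0,0,0]'|sed -n '1,2p;4p'
```

```text
clock: 6.0
ee_pos: [501.9, 41.2, 185.5]
wrist_force: [1.1, -0.6, 13.2]
```

```bash
python3 -m crank '[0,0,0,-0.01,0,0,0,0,0,0,-0.02,0,0,0,0,0,0,-0.02,0,0,0,0,0,0,-0.02,0,0,0]'|sed -n '1,2p;4p'
```

```text
clock: 6.4
ee_pos: [501.9, 41.2, 185.2]
wrist_force: [-0.3, 0.5, 14.5]
```

14.5 N held, so I'll let the lever up.

```bash
python3 -m crank '[0,0.03,0,-0.0,0,0,0,0,0.05,0,0.3,0,0,0,0,0.1,0,0.6,0,0,0,0,0.15,0,0.9,0,0,0,0,0.2,0,1.2,0,0,0]'|sed -n '1,2p;4p';  python3 -m crank '[0,0,0,0.3,0,0,0,0,0,0,0.6,0,0,0,0,0,0,1.2,0,0,0,0,0,0,2,0,0,0,0,0,0,2.4,0,0,0]'|sed -n '1,2p;4p'
python3 - <<'E'
from h import *
g=grab("top","pics/top2.png"); x,y,w,h=345,225,95,105
cv2.imwrite("pics/t3.png",cv2.resize(g["image"][y:y+h,x:x+w,::-1],None,fx=5.5,fy=5.5,interpolation=cv2.INTER_CUBIC))
E
```

```text
clock: 6.9
ee_pos: [506.6, 40.3, 214.5]
wrist_force: [2.4, -1.2, 1.7]
clock: 7.4
ee_pos: [506.8, 41.2, 275.4]
wrist_force: [0.2, -0.2, 0.0]
```

View pics/t3.png

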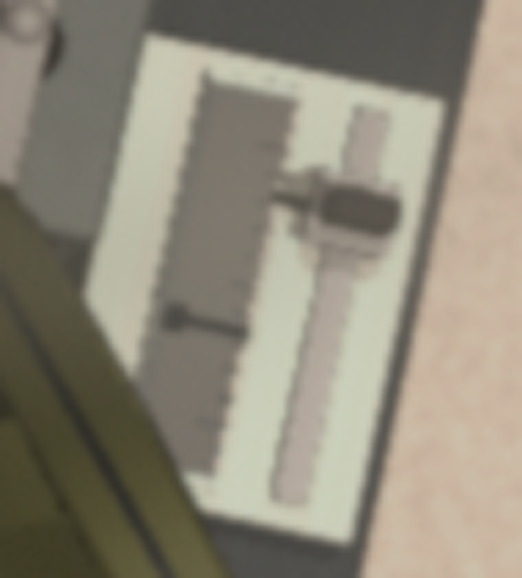

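The index has moved to crop (247,330) and the rider's pointer is at (275,195), both clear of the arm. Next I'll move above the fin and look with the wrist camera.

```bash
python3 -m crank '[50,0.9,-1.6,0,0,0,0,50,1.7,-3.2,0,0,0,0,50,2.5,-4.8,0,0,0,0,50,2.88,-5.64,-0.8,0,0,0,50,2.88,-5.64,-2,0,0,0]'|sed -n '1,2p;4,5p'; python3 -m crank '[50,0,0,-1,0,0,0,50,0,0,-1,0,0,0,50,0,0,-1,0,0,0]'|sed -n '1,2p;4,5p'
python3 - <<'E'
from h import *
d=grab("wrist","pics/w2.png"); np.savez("w2.npz",mtx=d["mtx"],c2w=d["c2w"],z_map=d["z_map"])
E
```

```text
clock: 7.95
ee_pos: [580.8, -105.6, 223.9]
wrist_force: [0.5, -0.6, -1.1]
finger_gap: 0.502
clock: 8.25
ee_pos: [578.8, -99.7, 199.1]
wrist_force: [0.1, 0.0, 0.6]
finger_gap: 0.503
```

View pics/w2.png

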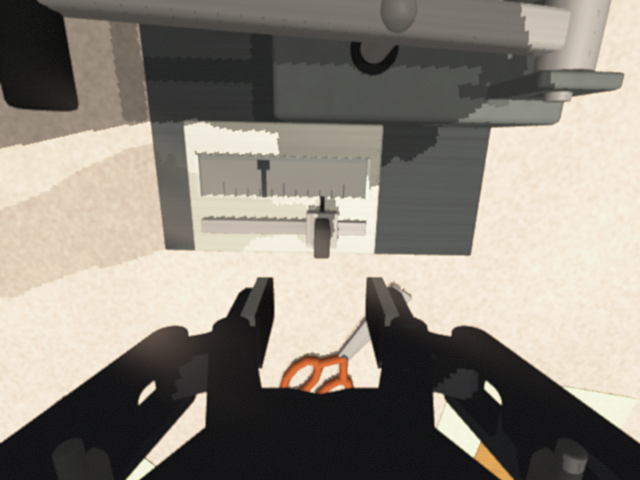

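The index tip is at (263,196) and the rider tip at (323,198). The fin top is at about (321,240), centred between the open fingers (u≈319).

```bash
python3 - <<'E'
from h import *
d=dict(np.load("w2.npz")); g=np.array([np.cos(-.208),np.sin(-.208),0]); yv=np.array([-g[1],g[0],0])
im=cv2.cvtColor(cv2.imread("pics/w2.png"),cv2.COLOR_BGR2GRAY).astype(float)
print(im[192,250:280].astype(int)); print(im[202,310:336].astype(int)); print(im[198,310:336].astype(int))
zs=[dep(d,u,v)[2] for u,v in((263,185),(322,201),(321,245),(230,204))]; print("z",zs)
a=onz(d,263.5,193,44); b=onz(d,323,199,46)
print(a,b,"dx",(b-a)@g,"dy",(b-a)@yv)
f=onz(d,321.5,248,89); f2=dep(d,321,245); print("fin",f,f2)
o=np.array([610,20,0]); print([(p-o)@g for p in(a,b,f)],[(p-o)@yv for p in(a,b,f)])
E
```

```text
[154 154 152 152 152 151 153 153 149 135 127 120  95  80  76  79 104 140
 152 152 144 127 132 146 151 149 149 150 149 150]
[242 242 242 241 239 231 222 221 220 188 117  47  26  40  89 135 150 150
 149 147 149 149 147 146 150 189]
[230 231 237 243 245 244 242 236 228 189 109  45  33  46  98 152 172 196
 229 227 178 142 146 155 181 226]
z [np.float64(46.848913119854785), np.float64(48.88306288964776), np.float64(87.10988370332382), np.float64(39.51232998594787)]
[538.40400965 -64.92393087  44.        ] [585.6213167  -79.66485161  46.        ] dx 49.24363004540064 dy -4.67265763068975
fin [ 578.47817418 -106.67698125   89.        ] [ 578.47093981 -104.98058292   87.1098837 ]
[np.float64(-52.515719286854285), np.float64(-3.2720892414536427), np.float64(-4.683170382870525)] [np.float64(-97.87828716021173), np.float64(-102.55094479090148), np.float64(-130.45593507774805)]
```

```bash
python3 -m crank '[50,0,-0.08,-1.5,0,0,0,50,0,-0.08,-3,0,0,0,50,0,-0.08,-4,0,0,0,50,0,-0.08,-4.4,0,0,0,50,0,-0.08,-4.4,0,0,0]' 20|sed -n '1,2p;4,6p'; python3 -m crank '[0,0,0,0,0,0,0,0,0,0,0,0,0,0,0,0,0,0,0,0,0,0,0,0,0,0,0,0]' 20|sed -n '1,2p;4,6p'
```

```text
clock: 8.8
ee_pos: [579.3, -101.8, 89.4]
wrist_force: [-0.1, -0.1, -0.3]
finger_gap: 0.497
grip_force: 0.0
clock: 9.2
ee_pos: [580.4, -102.1, 91.1]
wrist_force: [-0.7, 0.3, 6.4]
finger_gap: 0.131
grip_force: 24.7
```

```bash
python3 -m crank '[0,-0.4,0.085,0,0,0,0,0,-0.8,0.17,0,0,0,0,0,-1.3,0.275,0,0,0,0,0,-1.76,0.372,0,0,0,0,0,-1.76,0.372,0,0,0,0]'|sed -n '1,2p;4,6p'; python3 -m crank '[0,0,0,0,0,0,0]'|sed -n '1,2p;4,6p'
python3 - <<'E'
from h import *
d=grab("wrist","pics/w3.png"); np.savez("w3.npz",mtx=d["mtx"],c2w=d["c2w"],z_map=d["z_map"])
E
```

```text
clock: 9.7
ee_pos: [535.4, -91.7, 91.1]
wrist_force: [-1.3, 2.3, 9.4]
finger_gap: 0.138
grip_force: 25.1
clock: 9.8
ee_pos: [536.1, -91.9, 91.1]
wrist_force: [-0.3, 2.3, 9.0]
finger_gap: 0.133
grip_force: 25.1
```

View pics/w3.png

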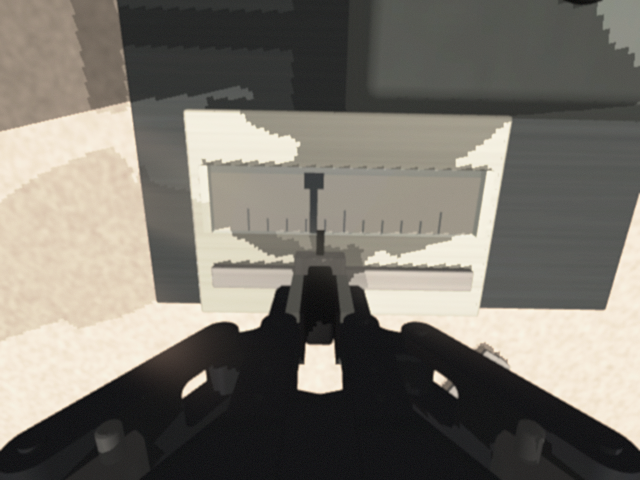

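The pointer is at (320,238) and the needle at (313.5,210). With the scale marks about 19 px per 10 mm, some 3–4 mm is left.

```bash
cat > al.py <<'E'
from h import *
import sys
n=sys.argv[1]; d=dict(np.load(n+".npz")); g=np.array([np.cos(-.208),np.sin(-.208),0])
im=cv2.cvtColor(cv2.imread(f"pics/{n}.png"),cv2.COLOR_BGR2GRAY).astype(float)
def c(v): 
    w=np.clip(110-im[v,300:340],0,None); return 300+(w*np.arange(40)).sum()/w.sum()
A=[onz(d,c(v),v,44)@g for v in range(196,226,4)]; B=[onz(d,c(v),v,46)@g for v in range(236,248,3)]
print([c(v) for v in(200,215,222,236,242)]); print(np.round(A,2),np.round(B,2),"rider-index",np.median(B)-np.median(A))
E
python3 al.py w3
```

```text
[np.float64(313.231746031746), np.float64(312.99642857142857), np.float64(312.91358024691357), np.float64(319.8014184397163), np.float64(319.7291666666667)]
[540.38 540.37 540.29 540.27 540.22 540.17 540.15 540.12] [543.65 543.65 543.61 543.56] rider-index 3.378372290101197
```

```bash
python3 -m crank '[0,-0.07,0.014,0,0,0,0,0,-0.134,0.028,0,0,0,0,0,-0.134,0.028,0,0,0,0,0,-0.134,0.028,0,0,0,0]'|sed -n '1,2p;4,6p'
python3 - <<'E'
from h import *
d=grab("wrist","pics/w4.png"); np.savez("w4.npz",mtx=d["mtx"],c2w=d["c2w"],z_map=d["z_map"])
E
python3 al.py w4
```

```text
clock: 10.25
ee_pos: [534.2, -91.4, 91.1]
wrist_force: [0.8, 1.3, 6.7]
finger_gap: 0.136
grip_force: 24.8
[np.float64(316.8705501618123), np.float64(316.660777385159), np.float64(316.41603053435114), np.float64(319.8171021377672), np.float64(319.74545454545455)]
[540.44 540.38 540.29 540.3  540.23 540.23 540.19 540.09] [541.82 541.81 541.78 541.7 ] rider-index 1.5305122271336131
```

```bash
python3 -m crank '[0,-0.07,0.015,0,0,0,0,0,-0.07,0.015,0,0,0,0,0,-0.07,0.015,0,0,0,0]'|sed -n '1,2p;4,6p'; python3 -m crank '[40,0,0,0,0,0,0,40,0,0,0,0,0,0,40,0,0,0,0,0,0]'|sed -n '1,2p;4,6p'
python3 - <<'E'
from h import *
d=grab("wrist","pics/w5.png"); np.savez("w5.npz",mtx=d["mtx"],c2w=d["c2w"],z_map=d["z_map"])
E
python3 al.py w5
```

```text
clock: 10.6
ee_pos: [532.5, -91.1, 91.1]
wrist_force: [1.7, 1.7, 6.5]
finger_gap: 0.139
grip_force: 24.8
clock: 10.9
ee_pos: [529.8, -91.9, 89.3]
wrist_force: [-0.6, -0.2, -0.1]
finger_gap: 0.403
grip_force: 0.0
[np.float64(325.56637168141594), np.float64(325.2572347266881), np.float64(325.0744680851064), np.float64(325.19522776572666), np.float64(325.08788598574824)]
[540.34 540.27 540.23 540.24 540.12 540.13 540.07 540.03] [540.12 540.09 540.08 540.08] rider-index -0.09888774613295936
```

The pointers are in line to about 0.1 mm. I'll retreat straight up.

```bash
python3 -m crank '[40,0,0,0.8,0,0,0,40,0,0,2,0,0,0,40,0,0,3.5,0,0,0,40,0,0,4.4,0,0,0,40,0,0,4.4,0,0,0]'|sed -n '1,2p;4,6p'
python3 - <<'E'
from h import *
d=grab("wrist","pics/w6.png"); cv2.imwrite("pics/w6c.png",d["image"][:300,:,::-1])
E
```

```text
clock: 11.45
ee_pos: [531.9, -91.8, 202.2]
wrist_force: [-1.1, -0.2, 0.1]
finger_gap: 0.399
grip_force: 0.0
```

View pics/w6c.png

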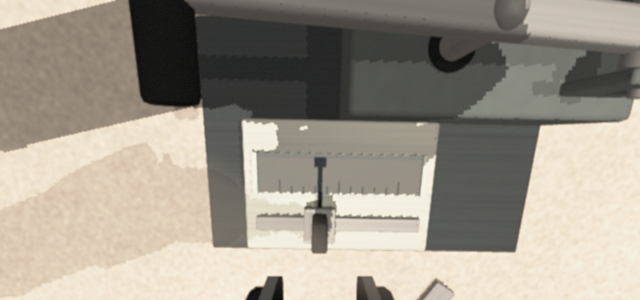

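The needle and the rider's pointer form one line at u≈320, the lever is up, and the robot is clear of everything.

```bash
python3 -c "
from cell import robot
print(robot.close_job())"
```

```text
the job is handed in; nothing more can be done
None
```

I pressed the lever to about 14.5 N and let it back up, then slid the rider in line with the index (about 0.1 mm off by the wrist camera), let go and handed the job in at about 11.5 s; no verdict came back.

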